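# Shut off and vent a gas supply module through its guard window

### The arm

A 6-joint arm with a two-finger parallel gripper is mounted at the origin on the work surface. World frame = base frame: x ahead of the robot, y to its left, z up, the work surface at z = 0. Lengths are in mm, angles in rad, forces in N, time in s.
With the tool pointing down it reaches from about 375 to 900 mm from the base axis. Payload 3.1 kg.
Tool frame: the origin (TCP) lies on the centre line of the jaws, within the pads' length; the fingertips stand 25 mm ahead of it and the grasp point (between the pads) lies 6 mm ahead of it; y points along the fingers, z is the direction in which the jaws open and shut, and the axes are right-handed (so a half turn about y gives the same grasp; the last joint's range is limited). The gripper opens to 87 mm and grips with 3 to 60 N. Pads are 19 mm wide; open, the fingers measure 117 mm over their backs; the gripper's body (75 mm by 190 mm) begins 51 mm behind the grasp point.
Start: joints at [-1.524, 0.527, 1.433, -0, 1.181, -0.178], TCP at [139.345, -609.245, 247.548] pointing down, gripper open.
Joint ranges: [-3.08, 3.08], [-0.75, 2.2], [0.22, 2.44], [-1.43, 4.57], [0, 2.65], [-2.85, 2.85]. Speed limits (rad/s): [2.79, 2.79, 3.14, 3.14, 3.14, 3.14].

### API

Orientations are given as [roll, pitch, yaw] about the fixed x, y, z axes, in that order (R = Rz(yaw) Ry(pitch) Rx(roll)).
In Python, from plant import env, effector, planner, viewer gives the robot as it stands. Calls block until the motion is done:
- env.move_to(position, orientation): joint-space move of the TCP to a pose.
- env.line_to(position, attitude=None, velocity=150, contact_N=None): straight line of the TCP; attitude=None keeps the orientation; velocity is the mean speed in mm/s. With contact_N (N) it stops when the force on the tool has changed by that much, and returns True; else False.
- env.move_joints(angles): joint-space move.
- effector.gripper_open() and effector.clamp(newtons=None): open the fingers fully, or close them until they stop; newtons is the grip in N (None keeps the last).
- env.hold(seconds).
- planner.inverse_kinematics(position, orientation): joint angles nearest the present ones, or None.
- viewer.grab_frame(name): name is "scene" or "top" or "wrist"; returns the picture (480x640x3 uint8, blue, green, red); there is no depth.
- viewer.calibration(name): a dict with "intrinsics" (3x3 intrinsics, pixels), "k1" (the pictures are not rectified: a ray, as slopes to the right and down, at radius r is drawn at 1 + k1 r^2 times it, then the intrinsics apply), "rvec" (rotation vector, rad) and "tvec" (3), from world to camera coordinates, as OpenCV has them. Camera axes: x right, y down, z forward; pixel columns grow to the right and rows downward; lengths in mm; the calibration is good to about 2 mm. A picture is of the moment at which its call begins: read the wrist's pose just before it. calibration takes no time and is no camera call; for the wrist camera it gives the pose at the moment of the call.
A pose or a line that the arm cannot do raises env.IKError and nothing moves.
- env.hand_in(): hands the job in, once; it reports no verdict.
Readings, each from a call of its own:
- env.get_time(): time.
- env.get_qpos(): joint angles.
- env.get_dq(): joint speeds.
- env.get_joint_efforts(): joint torques, N m.
- env.get_ee_pos(): TCP position.
- env.get_eef_rot(): TCP orientation.
- env.get_ft_force(): force on the tool from outside, world axes, zero at the start.
- env.get_ft_torque(): the same for the moment, N m.
- env.get_grip_width(): opening from 0.0 (shut) to 1.0 (fully open).
Only numpy, scipy, OpenCV 4.12 (cv2) and the standard library are available. Lean on these libraries where they do the work, as an engineer would, in place of code of your own. Each camera call takes 0.05 s, during which the arm holds its last target.

### The job

Shut off the gas supply module and let the pressure out: push the ball valve's blue handle clockwise all the way to its stop so that it stands crosswise to the pipe, and only then reach through the window of the yellow guard, press the red vent lever right down, keep it down for about two seconds and let it spring back up. The guard's edge trim is newly bonded, so do not touch the guard anywhere, and leave the loose things where they are.

Things in the scene. Friction and masses are not known exactly. Their poses are not given: they have to be found in the camera images.
- unit: Gas supply module, fixed to the bench: steel base plate 240 x 430 x 6 mm; on its right part a steel housing 230 (x) x 250 (y) mm with its deck at 108 mm height, on its left part a ball valve in a pipe. Origin: centre of the base plate's underside, on the bench. x points to the rear (away from the robot), y to the module's left, z up. Nothing fixed stands higher than 114 mm.
- guard: Yellow guard plate 170 (x) x 162 (y) x 3 mm screwed on the housing's deck, with a window 72 (x) x 92 (y) mm edged with black rubber trim of 6 mm thickness, half of it standing into the window (free opening 66 x 86 mm) and 3 mm above the plate. Origin: centre of the window at the plate's top face (111 mm above the bench); x to the module's rear, y to its left, z up. Not to be touched.
- vent_lever (a joint): Vent lever under the guard window, spring return: 0 rad at rest (up), 0.24 rad pressed fully down on its stop. Its hinge is 52 mm beyond the pad (towards the module's rear), so the pad goes about 12 mm down. Needs about 2 N at first and 4 N when fully down.
- vent_pad (a point): Centre of the top of the red press pad at the free end of the vent lever (pad 24 x 26 mm, top face about 26 mm below the guard's top face at rest and 39 mm pressed); straight below the window's centre. Moves with the lever. Everything else below the free opening stays lower than the pressed pad, except the lever's own arm and hinge towards the rear.
- supply_handle (a joint): Quarter-turn handle of the ball valve, turning about the vertical: 0 rad open (handle in line with the pipe, pointing to the module's left), 1.57 rad closed at its stop (crosswise, pointing to the module's rear). It closes clockwise seen from above, i.e. its free end is pushed away from the robot. May start up to 0.3 rad from open. Stays where left; turning takes about 2 N at the sleeve.
- handle_stem (a point): Point on the turning axis of the ball valve handle, at the handle's mid-height (91 mm above the bench).
- handle_grip (a point): Centre of the handle's blue sleeve (62 mm long, 16 mm wide, 14 mm thick: 84 to 98 mm above the bench), 66 mm from the turning axis; its y axis points along the handle to the free end. Moves with the handle. Below it the valve body and the pipe reach 61 mm height (only the thin stem on the axis is higher).
- fitting_mid (a point): brass hex fitting, 26 mm across, 20 mm tall, standing on the module's steel deck between the guard and the ball valve. Point: its centre, about half-way up. To be left alone.
- marker_mid (a point): white marker pen with black cap, 134 mm long, 16 mm thick, lying on the base plate in front of the ball valve. Point: its centre, about half-way up. To be left alone.
- screwdriver_mid (a point): blue screwdriver lying on the bench at the right of the module. Point: its centre, about half-way up. To be left alone.
- wrench_mid (a point): steel wrench lying on the bench, further right than the screwdriver. Point: its centre, about half-way up. To be left alone.
- jar_mid (a point): lidded jar, 60 mm diameter, 95 mm tall, standing on the bench at the left of the module. Point: its centre, about half-way up. To be left alone.
- gauge_mid (a point): spare round pressure gauge, 64 mm diameter, 27 mm tall, lying face up on the bench at the left of the module. Point: its centre, about half-way up. To be left alone.
- filter_mid (a point): white breathing filter, 62 mm diameter, 68 mm tall, standing behind the module. Point: its centre, about half-way up. To be left alone.
- spare_knob_mid (a point): spare blue knob, 40 mm diameter, 37 mm tall, standing behind the module. Point: its centre, about half-way up. To be left alone.

How it is judged (in metres and radians):
On the way, in this order (a step that is already met when the one before it is completed fails the run):
1. the supply handle is closed (within 7 degrees of its stop) (value of joint supply_handle above 1.45 rad), for 0.2 s.
2. the vent lever is held down for 1.5 s, the supply staying closed (value of joint vent_lever above 0.2 rad and value of joint supply_handle above 1.45 rad), for 1.5 s.
At the end, for the whole second after the job is handed in: The supply handle is within 7 degrees of its closed stop, the vent lever has been held down (over 0.20 of 0.24 rad) for 1.5 s after that and is back up (under 0.03 rad), and the loose things are within 20 mm of where they were (value of joint supply_handle above 1.45 rad and value of joint vent_lever below 0.03 rad and not (distance of any of fitting_mid, marker_mid, screwdriver_mid, wrench_mid, jar_mid, gauge_mid, filter_mid, spare_knob_mid from where it was at the start of the episode above 0.02 m)); the robot touches nothing.
It fails at once if the guard is touched (more than 0.5 N) (contact force between anything else and guard above 0.5 N).
It fails at once if the vent lever is pressed (over 0.08 rad) while the supply is open (value of joint vent_lever above 0.08 rad and value of joint supply_handle below 1.4 rad).
It fails at once if a loose thing is lifted, carried or pushed more than 20 mm (distance of any of fitting_mid, marker_mid, screwdriver_mid, wrench_mid, jar_mid, gauge_mid, filter_mid, spare_knob_mid from where it was at the start of the episode above 0.02 m).
It also fails if it takes over 58 s, if anything falls off the work surface, if the arm or the gripper's body presses on something with over 40 N, if the wrist force passes 120 N, or if a joint passes its speed limit or range.

## Working session

There is one attempt and no reset: what is moved stays moved. The work goes in short steps, each a Python script; the robot and the scene stay as the last script left them, time stands still between calls to the robot, and variables do not carry over. Pictures are saved under pics/ and viewed, and the job is handed in when it is done.

```bash
mkdir -p pics; ls
cat > h.py <<'E'
import numpy as np, cv2
from plant import env, effector, planner, viewer
def cal(n):
    c=viewer.calibration(n); return c
def shot(n,f):
    c=viewer.calibration(n); im=viewer.grab_frame(n); cv2.imwrite('pics/'+f+'.png',im); return im,c
def ray(c,px):
    K=np.array(c['intrinsics'],float); k1=float(c['k1'])
    p=np.array(px,float).reshape(1,1,2)
    u=cv2.undistortPoints(p,K,np.array([k1,0,0,0.]))[0,0]
    R,_=cv2.Rodrigues(np.array(c['rvec'],float)); t=np.array(c['tvec'],float).ravel()
    o=-R.T@t; d=R.T@np.array([u[0],u[1],1.]); return o,d
def onz(c,px,z):
    o,d=ray(c,px); return o+d*(z-o[2])/d[2]
def proj(c,P):
    q,_=cv2.projectPoints(np.array(P,float).reshape(-1,1,3),np.array(c['rvec'],float),np.array(c['tvec'],float),np.array(c['intrinsics'],float),np.array([float(c['k1']),0,0,0])); return q.reshape(-1,2)
E
python3 - <<'E'
from h import *
print(env.get_time(),env.get_ee_pos(),env.get_eef_rot())
for n in('scene','top','wrist'):
    im,c=shot(n,n+'0'); print(n,c, ray(c,(320,240)))
print(env.get_time())
E
```

```text
pics
0.0 [ 139.31368447 -608.59373846  246.58740685] [-1.57287880e+00  3.81700157e-04 -2.91681920e+00]
scene {'intrinsics': array([[471.50875508,   0.        , 319.26596869],
       [  0.        , 471.50875508, 235.94329816],
       [  0.        ,   0.        ,   1.        ]]), 'k1': -0.10375945272064337, 'rvec': array([ 1.70279849,  1.7093076 , -0.82122508]), 'tvec': array([-2.16068403e-02, -3.01233310e+02,  1.62579944e+03])} (array([1442.23137178,   33.79627816,  807.9553265 ]), array([-0.76309493, -0.02047592, -0.64602114]))
top {'intrinsics': array([[491.95611824,   0.        , 318.86793732],
       [  0.        , 491.95611824, 236.21317132],
       [  0.        ,   0.        ,   1.        ]]), 'k1': 0.013665278081985727, 'rvec': array([ 2.1397868 , -2.1688081 ,  0.07678572]), 'tvec': array([  39.4476691 ,  596.83465426, 1023.74897267])} (array([ 4.89683528e+02, -3.07456328e-01,  1.07983315e+03]), array([ 0.09435429,  0.02788033, -0.99518064]))
wrist {'intrinsics': array([[359.76502415,   0.        , 317.55472571],
       [  0.        , 359.76502415, 239.99448719],
       [  0.        ,   0.        ,   1.        ]]), 'k1': 0.021931401630822144, 'rvec': array([-2.27308895,  1.81202964,  0.26409318]), 'tvec': array([-622.54011971,  -34.96359762,  389.68313027])} (array([ 213.53942335, -590.62483779,  382.354301  ]), array([-0.27476591, -0.06765382, -0.95915215]))
0.15
```

View pics/top0.png

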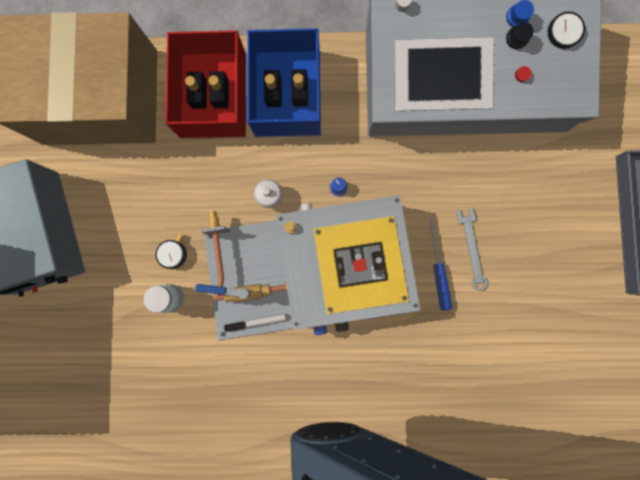

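View pics/scene0.png

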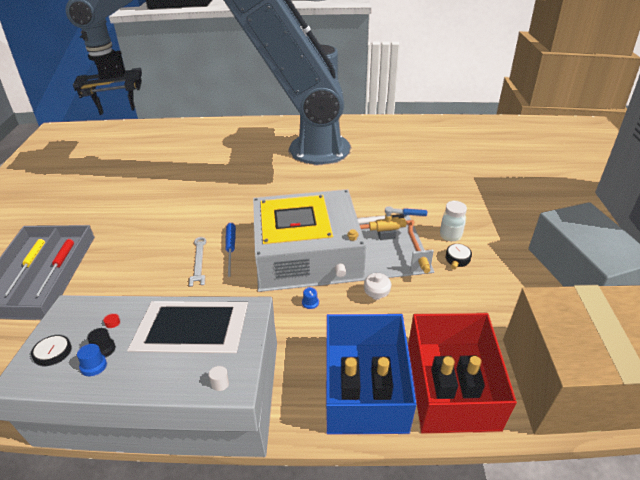

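The top view shows the module turned slightly, with the guard at about (362,265), the red pad at (360,265), and the blue handle sleeve at about (211,289). The stem is at about (237,294) and the marker pen is in front at (255,323). Next I'll zoom in and measure.

Run:
```python
from h import *
im=cv2.imread('pics/top0.png'); c=cal('top')
cv2.imwrite('pics/topz.png',cv2.resize(im[170:350,135:435],(800,480),interpolation=cv2.INTER_CUBIC))
im2=cv2.imread('pics/scene0.png')
cv2.imwrite('pics/scenez.png',cv2.resize(im2[180:310,240:480],(800,433),interpolation=cv2.INTER_CUBIC))
hsv=cv2.cvtColor(im,cv2.COLOR_BGR2HSV)
m=cv2.inRange(hsv,(22,150,120),(34,255,255)); 
cs,_=cv2.findContours(m,cv2.RETR_CCOMP,cv2.CHAIN_APPROX_NONE)
for k in cs:
    if cv2.contourArea(k)>800:
        r=cv2.minAreaRect(k); b=cv2.boxPoints(r)
        w=np.array([onz(c,p,111)[:2] for p in b]); print('yellow',cv2.contourArea(k),r); print(w,w.mean(0),np.linalg.norm(w[1]-w[0]),np.linalg.norm(w[2]-w[1]))
m=cv2.inRange(hsv,(105,130,60),(125,255,255)); n,l,s,ce=cv2.connectedComponentsWithStats(m)
for i in range(1,n):
    if s[i][4]>15: print('blue',s[i],ce[i],onz(c,ce[i],91))
m=cv2.inRange(hsv,(0,150,80),(8,255,255))|cv2.inRange(hsv,(174,150,80),(180,255,255)); n,l,s,ce=cv2.connectedComponentsWithStats(m)
for i in range(1,n):
    if s[i][4]>15: print('red',s[i],ce[i],onz(c,ce[i],85))
```

```text
yellow 6616.0 ((360.6999816894531, 264.6000061035156), (85.20755767822266, 81.56842803955078), 81.02737426757812)
[[ 603.88723848   38.93176474]
 [ 626.73925617 -120.87111775]
 [ 461.34520472 -141.99875973]
 [ 438.44529809   14.81005651]] [532.60424936 -52.28201406] 161.42854755187008 166.7380265954403
yellow 1996.0 ((360.37371826171875, 264.1916198730469), (40.878997802734375, 51.56187438964844), 81.11934661865234)
[[ 565.37969558    3.83025312]
 [ 579.67399025  -96.73393929]
 [ 500.28247976 -107.01319082]
 [ 485.97080798   -7.35711522]] [532.82674339 -51.81849806] 101.57501491467146 80.0542000810204
blue [507   0  26  27 480] [519.60416667  12.55625   ] [1052.63447095 -393.81574038   91.        ]
blue [ 247   29   73  107 6256] [282.81441816  80.50639386] [919.54341873 101.12217651  91.        ]
blue [331 179  15  16 143] [337.76223776 186.27972028] [692.95570167 -10.17998156  91.        ]
blue [437 264  14  45 384] [442.796875   287.58072917] [ 485.09083697 -214.9798208    91.        ]
blue [197 285  28   9 152] [210.34868421 288.84868421] [488.01325891 249.26359898  91.        ]
blue [315 329  10   5  35] [319.28571429 331.14285714] [402.09153354  31.00696235  91.        ]
red [ 165   31   74   95 3116] [206.31803594  83.83632863] [918.77142635 263.6855768   85.        ]
red [516  67  15  14 168] [523.05357143  73.66071429] [ 923.37754993 -396.77106212   85.        ]
red [188 137  25   1  25] [200. 137.] [803.9393075  275.82393492  85.        ]
red [353 259  13  12 124] [359.16935484 264.75      ] [532.71381204 -50.83149611  85.        ]
red [ 32 286   5   6  24] [ 34.    288.875] [492.59956652 612.17704472  85.        ]
```

View pics/topz.png

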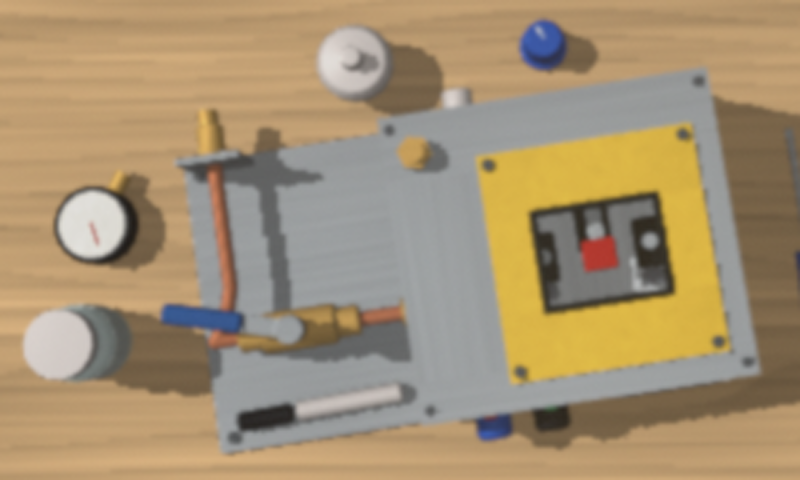

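View pics/scenez.png

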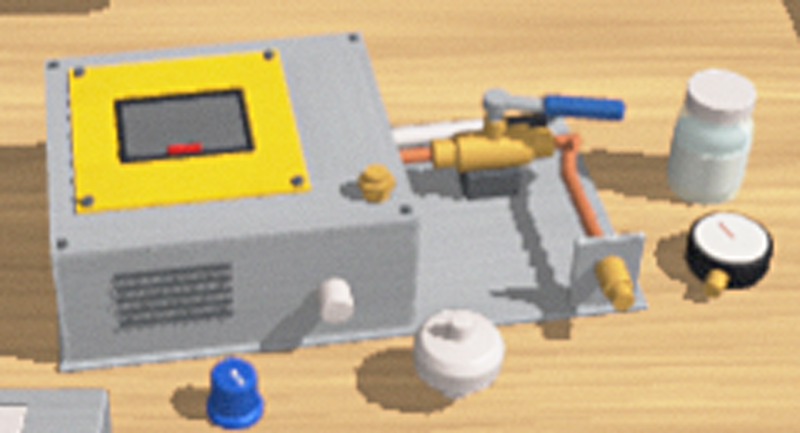

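Run:
```python
from h import *
ct=cal('top'); cs=cal('scene')
def tri(a,b):
    o1,d1=ray(ct,a);o2,d2=ray(cs,b);A=np.stack([d1,-d2],1);s=np.linalg.lstsq(A,o2-o1,rcond=None)[0]
    p,q=o1+d1*s[0],o2+d2*s[1];return (p+q)/2,np.linalg.norm(p-q)
zt=lambda x,y:(135+(x+.5)*.375-.5,170+(y+.5)*.375-.5); zs=lambda x,y:(240+(x+.5)*.3-.5,180+(y+.5)*.3-.5)
print('stem cap',tri(zt(289,328),zs(496,98)),onz(ct,zt(289,328),99))
im=cv2.imread('pics/scene0.png');hsv=cv2.cvtColor(im,cv2.COLOR_BGR2HSV)
m=cv2.inRange(hsv,(105,130,60),(125,255,255));m[:200]=0;m[220:]=0;m[:,:395]=0;m[:,440:]=0
M=cv2.moments(m,True);bs=(M['m10']/M['m00'],M['m01']/M['m00']);print(bs,tri((210.35,288.85),bs))
a=.143;ex=np.array([np.cos(a),np.sin(a)]);ey=np.array([-ex[1],ex[0]])
st=onz(ct,zt(289,328),99)[:2];g=onz(ct,(210.35,288.85),96)[:2];W=np.array([532.7,-52.])
v=g-st;print('v',v,np.linalg.norm(v),'theta',np.arctan2(v@ex,v@ey));print('stem rel window in module',(st-W)@ex,(st-W)@ey)
# base plate corners at z=6
for n,p in(('FL',(222,452)),('RL',(180,163))):
    q=onz(ct,zt(*p),6);print(n,q,(q[:2]-W)@ex,(q[:2]-W)@ey)
print('fitting',onz(ct,zt(413,152),128))
import math
from scipy.spatial.transform import Rotation as Ro
R=Ro.from_euler('xyz',env.get_eef_rot()).as_matrix();print(R)
```

```text
stem cap (array([479.58576021, 182.98868639,  94.29817886]), np.float64(0.9448096721367308)) [479.62644783 181.63611553  99.        ]
(414.7857142857143, 211.70535714285714) (array([488.01998043, 249.30548622,  91.76347747]), np.float64(0.46040697611260345))
v [ 8.39260538 66.36285676] 66.89143878186123 theta 0.268797591038323
stem rel window in module -19.23561156473172 238.8150490772992
FL [379.55167971 252.95993879   6.        ] -108.12432636152651 323.6728322312912
RL [615.78725967 290.28660631   6.        ] 131.01951636071254 326.9518311774611
fitting [606.9267509   85.51403825 128.        ]
[[-9.74832191e-01 -8.58562443e-05  2.22939885e-01]
 [-2.22939712e-01  1.67833042e-03 -9.74830789e-01]
 [-2.90471481e-04 -9.99998588e-01 -1.65523129e-03]]
```

Both views agree: the stem is at (480,182), the sleeve at (488,249), the handle angle is about 0.27 rad, and the module yaw is 8.2°. Next I'll check that the push arc is reachable before moving.

```bash
cat >> h.py <<'E'
from scipy.spatial.transform import Rotation as Ro
A=.143;EX=np.array([np.cos(A),np.sin(A)]);EY=np.array([-EX[1],EX[0]])
W=np.array([532.7,-52.]);ST=np.array([479.6,182.])
def hd(t): return np.cos(t)*EY+np.sin(t)*EX
def nd(t): return np.cos(t)*EX-np.sin(t)*EY
def down(d):
    z=np.array([d[0],d[1],0.]);z/=np.linalg.norm(z);y=np.array([0,0,-1.]);x=np.cross(y,z)
    return Ro.from_matrix(np.stack([x,y,z],1)).as_euler('xyz')
def tp(t,off,z=103,r=67): 
    p=ST+r*hd(t)-off*nd(t); return [p[0],p[1],z]
E
python3 - <<'E'
from h import *
for s in(1,-1):
    for t,o,z in((.27,45,250),(.27,45,103),(.9,17,103),(1.6,17,103),(1.6,60,250)):
        q=planner.inverse_kinematics(tp(t,o,z),down(s*hd(t)));print(s,t,None if q is None else np.round(q,2))
    for z in(200,97):
        q=planner.inverse_kinematics([*W,z],down(s*EY));print(s,'win',None if q is None else np.round(q,2))
E
```

```text
1 0.27 [ 0.3   0.37  1.71  0.    1.06 -1.14]
1 0.27 [ 0.3   0.61  1.84  0.    0.7  -1.14]
1 0.9 [ 0.24  0.66  1.7   0.    0.79 -0.57]
1 1.6 [ 0.17  0.67  1.66 -0.    0.81  0.06]
1 1.6 [ 0.24  0.48  1.51 -0.    1.15  0.13]
1 win [-0.31  0.47  1.71  0.    0.96 -2.02]
1 win [-0.31  0.64  1.78  0.    0.72 -2.02]
-1 0.27 [ 0.3   0.37  1.71 -0.    1.06  2.  ]
-1 0.27 [ 0.3   0.61  1.84 -0.    0.7   2.  ]
-1 0.9 [0.24 0.66 1.7  0.   0.79 2.57]
-1 1.6 None
-1 1.6 None
-1 win [-0.31  0.47  1.71 -0.    0.96  1.12]
-1 win [-0.31  0.64  1.78 -0.    0.72  1.12]
```

Using s=+1 for the arc. I'll approach, close the fingers, and look with the wrist camera before going down.

Run:
```python
from h import *
env.move_to(tp(.27,48,250),down(hd(.27)))
effector.clamp(20)
print(env.get_time(),env.get_ee_pos(),tp(.27,48,250),env.get_grip_width(),env.get_ft_force())
im,c=shot('wrist','w1'); shot('top','t1')
print(proj(c,[[*ST,99],[*(ST+66*hd(.27)),98],[*(ST+97*hd(.27)),98],[*W,111]]))
```

```text
4.875 [440.45786462 254.52757136 249.9903415 ] [np.float64(440.4727208195363), np.float64(254.54003049305982), 250] 0.005666979097238783 [ 0.12008599 -0.60300467 -0.69331368]
[[239.09575597 287.70459962]
 [315.55590792 287.15476356]
 [351.32360015 287.15116912]
 [-16.05520581 380.68969178]]
```

View pics/w1.png

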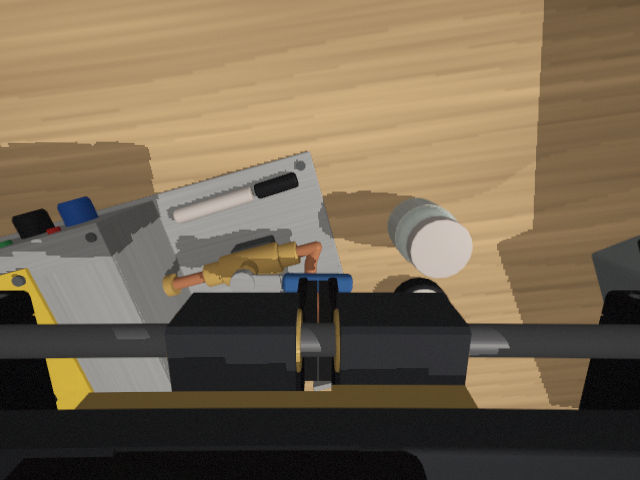

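The wrist view shows the sleeve at about (318,283), with the stem cap near (243,281). The projections were (315,287) and (239,288), so they agree to about 2 mm. The jar is clear at (440,245). Descending and pushing.

Run:
```python
from h import *
print(env.line_to(tp(.27,48,103),velocity=120,contact_N=10),env.get_ee_pos(),env.get_ft_force())
print('approach',env.line_to(tp(.27,18,103),velocity=40,contact_N=12),env.get_ft_force())
for t in np.linspace(.45,1.5,7):
    r=env.line_to(tp(t,17),down(hd(t)),velocity=50,contact_N=18)
    p=np.array(env.get_ee_pos());print(round(t,2),r,np.round(p,1),np.round(env.get_ft_force(),1))
    if r: break
print(env.get_time()); shot('top','t2');shot('scene','s2')
```

```text
False [440.94058127 254.70601604 103.56133867] [ 0.37374991 -0.02695867 -0.50728544]
approach False [ 0.10142026 -1.01002385 -0.0621445 ]
0.45 False [483.4 251.  102.9] [ 0.  -0.2 -0.4]
0.62 False [495.4 249.2 103. ] [-1.1  0.5  0. ]
0.8 False [507.  245.4 103. ] [-0.6 -0.4 -1.1]
0.98 False [517.8 239.7 103.1] [ 0.1 -0.3  0.2]
1.15 False [527.3 232.2 103.1] [-0.4  0.9 -0.2]
1.33 False [535.2 223.2 103.1] [-0.2 -1.  -0.1]
1.5 False [541.5 212.8 103. ] [-0.2 -0.7  0.1]
10.0167
```

Run:
```python
from h import *
a=cv2.imread('pics/t2.png')[200:340,150:310];b=cv2.imread('pics/s2.png')[180:310,340:480]
cv2.imwrite('pics/z2.png',np.hstack([cv2.resize(a,(400,350)),cv2.resize(b,(377,350))]))
```

```text
(no output)
```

View pics/z2.png

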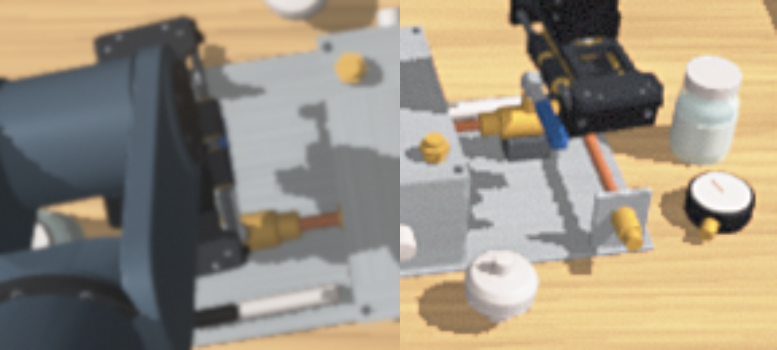

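The scene view shows the sleeve nearly crosswise, with the fingers just to its left. I'll press on to the stop with a force limit.

Run:
```python
from h import *
r=env.line_to(tp(1.57,17),down(hd(1.57)),velocity=40,contact_N=12);print(r,env.get_ee_pos(),np.round(env.get_ft_force(),1))
if not r:
    r=env.line_to(tp(1.57,0),velocity=20,contact_N=10)
    p=np.array(env.get_ee_pos());print(r,p,np.round(env.get_ft_force(),1),'offset',-(p[:2]-ST)@nd(1.57))
env.hold(.3); print(np.round(env.get_ft_force(),1))
p=np.array(env.get_ee_pos());b=p.copy();b[:2]-=40*nd(1.57)
env.line_to(b,velocity=100); b[2]=250; env.line_to(b,velocity=200)
print(env.get_time())
# go above window: jaw along module y
env.move_to([*W,230],down(EY)); print(env.get_time(),env.get_ee_pos(),env.get_qpos())
im,c=shot('wrist','w3');shot('top','t3');shot('scene','s3');print(proj(c,[[*W,111],[*W,85],[*ST,99]]))
```

```text
True [542.90143706 210.69186232 102.90936514] [0.4 2.4 2.3]
[0.9 4.7 3.4]
12.075
13.9167 [532.62560151 -51.6433017  229.66310381] [-3.05693914e-01  4.30616361e-01  1.67709826e+00  1.96186529e-04
  1.03458177e+00 -2.01963165e+00]
[[315.39908069 245.50637612]
 [315.56508157 235.96250913]
 [636.36751058 216.05675707]]
```

View pics/w3.png

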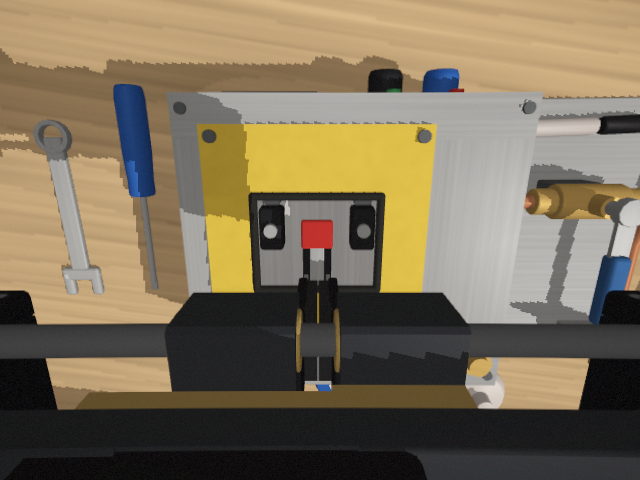

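View pics/t3.png

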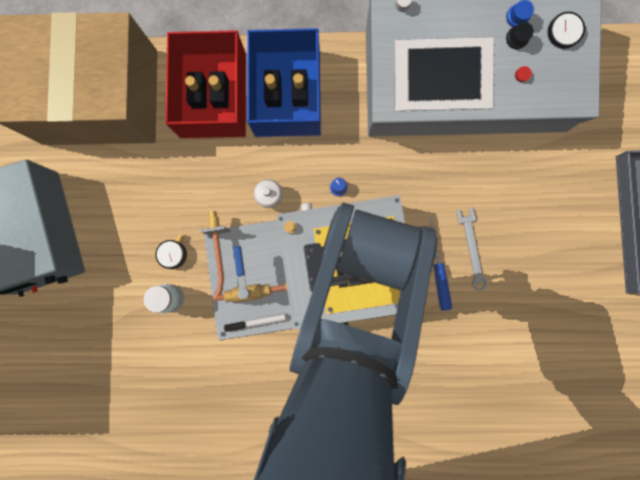

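View pics/s3.png

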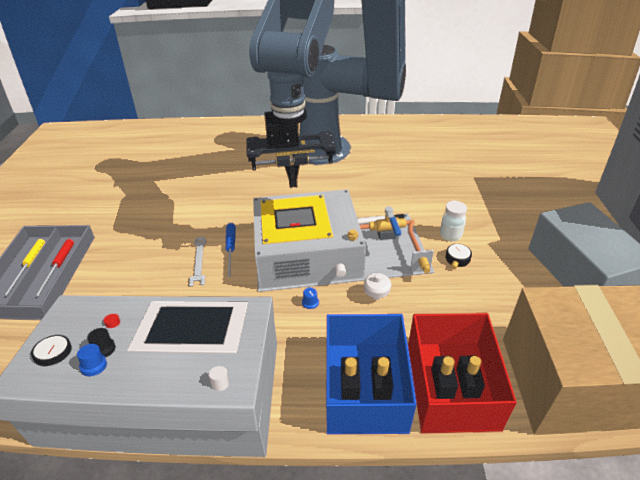

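The top view shows the handle now crosswise (sleeve at about (239,262)), with nothing displaced. I'll measure its angle and compare the window and pad centre in the wrist view.

```bash
python3 - <<'E'
from h import *
im=cv2.imread('pics/t3.png');ct=cal('top');hsv=cv2.cvtColor(im,cv2.COLOR_BGR2HSV)
m=cv2.inRange(hsv,(105,130,60),(125,255,255));m[:,:225]=0;m[:,255:]=0;m[:235]=0;m[290:]=0
M=cv2.moments(m,True);ce=(M['m10']/M['m00'],M['m01']/M['m00']);g=onz(ct,ce,96)[:2];v=g-ST
ang=.5*np.arctan2(2*M['mu11'],M['mu20']-M['mu02'])
e=[onz(ct,(ce[0]+k*10*np.cos(ang),ce[1]+k*10*np.sin(ang)),96)[:2] for k in(-1,1)];w=e[0]-e[1]
if w@EX<0:w=-w
print(ce,g,np.linalg.norm(v),'theta',np.arctan2(v@EX,v@EY),'axis',np.arctan2(w@EX,w@EY))
for x in(542.9014,):
    p=np.array([542.9,210.7]);d=p-ST;print('tool r',np.hypot(*d),'theta+off', np.arctan2(d@EX,d@EY)+np.arcsin(17.5/np.hypot(*d)))
im=cv2.imread('pics/w3.png');hsv=cv2.cvtColor(im,cv2.COLOR_BGR2HSV)
m=cv2.inRange(hsv,(0,150,80),(8,255,255))|cv2.inRange(hsv,(174,150,80),(180,255,255));m[:200]=0;m[260:]=0
n,l,s,c2=cv2.connectedComponentsWithStats(m);
cw=cal('wrist')
for i in range(1,n):
    if s[i][4]>100:print('red',s[i],c2[i],onz(cw,c2[i],85))
q=[onz(cw,p,114)[:2] for p in((253,197),(382,197),(379,288),(258,288))];print(np.array(q),np.mean(q,0))
print(EX,EY,env.get_time(),proj(cw,[[*env.get_ee_pos()[:2],env.get_ee_pos()[2]-25]]))
E
python3 -c "
import cv2;a=cv2.imread('pics/t3.png')[200:340,180:310];b=cv2.imread('pics/w3.png')[180:310,230:400];import numpy as np
cv2.imwrite('pics/z3.png',np.hstack([cv2.resize(a,(371,400)),cv2.resize(b,(400,400))]))"
```

```text
(238.1346153846154, 260.40384615384613) [544.2025885 192.4192514] 65.43741468995793 theta 1.5538910628868523 axis 1.5645650729386447
tool r 69.50237406017145 theta+off 1.5426508017238287
red [301 220  32  29 891] [316.69135802 233.66554433] [530.93091128 -51.31478262  85.        ]
[[ 5.02909400e+02 -1.00549835e+02]
 [ 4.89954988e+02 -1.07078895e+01]
 [ 5.58563485e+02  4.44762149e-01]
 [ 5.71653066e+02 -9.03675448e+01]] [530.77023478 -50.29512678]
[0.98979291 0.14251313] [-0.14251313  0.98979291] 14.0667 [[315.12433936 302.27991729]]
```

View pics/z3.png

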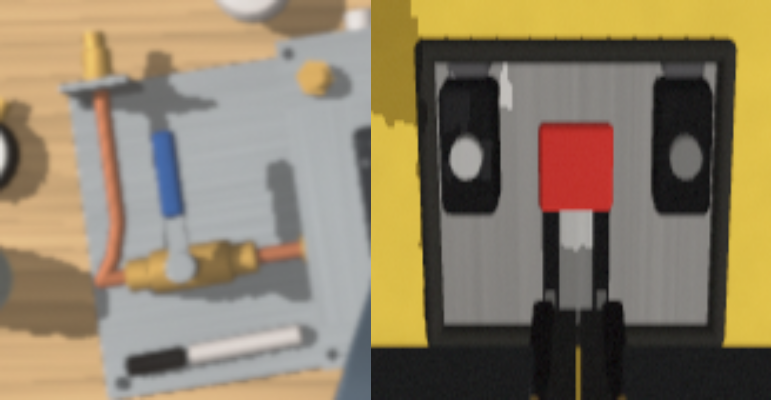

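The handle measures about 1.555 rad from position and 1.565 rad from its axis, so it is at the stop. The pad is at about (531,-51), centred in the window. Pressing now.

Run:
```python
from h import *
P=[531.,-51.3]
env.line_to([*P,150],down(EY),velocity=150)
print(env.get_ee_pos(),env.get_ft_force())
print(env.line_to([*P,113],velocity=60,contact_N=6),env.get_ee_pos(),np.round(env.get_ft_force(),1))
for k in range(3):
    r=env.line_to([*P,93],velocity=15,contact_N=9)
    p=np.array(env.get_ee_pos()); f=np.array(env.get_ft_force()); print(r,p,np.round(f,1),env.get_time())
    if p[2]<98.5 or not r: break
for i in range(4):
    env.hold(.6); print(np.round(env.get_ee_pos(),1),np.round(env.get_ft_force(),1),env.get_time())
shot('scene','s4')
```

```text
[531.57625062 -51.37435439 150.42403386] [-1.31297726 -0.42732399 -0.11114773]
False [531.04982698 -51.30478554 112.85336899] [-0.4  0.2  0.4]
True [531.39719491 -51.35004221  99.15220689] [-2.2 -0.1  8. ] 16.45
True [531.42332382 -51.35729394  99.08696045] [-1.4  0.3  9.8] 16.6917
True [531.40689315 -51.36075486  99.07155328] [-1.4  0.5  9.8] 16.925
[531.4 -51.4  99.1] [-1.5 -0.2  8.4] 17.525
[531.4 -51.4  99.1] [-2.7  0.5  8.2] 18.125
[531.4 -51.3  99.1] [-2.1  0.6  8.1] 18.725
[531.4 -51.3  99.1] [-1.2 -0.1  8.6] 19.325
```

The lever is firmly on its stop. The force was a steady 8 N or so, well above the 4 N spring, and it did not yield when pressed again. The tip at 74 mm fits the tilted pad: its rear edge sits about 2 mm higher at 0.24 rad. It has been down about 2.9 s, so I'll lift off and check.

Run:
```python
from h import *
P=[531.2,-51.3]
env.line_to([*P,125],velocity=60); env.line_to([*P,230],velocity=150)
print(env.get_ft_force())
im,c=shot('wrist','w5')
env.move_joints([-1.3,.43,1.55,0,1.16,-1.0])
shot('top','t5'); 
a=cv2.imread('pics/top0.png');b=cv2.imread('pics/t5.png')
cv2.imwrite('pics/z5.png',np.hstack([cv2.resize(b[170:350,135:495],(800,400))]))
print(env.get_time(),env.get_ft_force())
d=cv2.absdiff(a,b).max(2);m=(d>60).astype(np.uint8);n,l,s,ce=cv2.connectedComponentsWithStats(m)
for i in range(1,n):
    if s[i][4]>12:print(s[i],ce[i])
for f in('w3','w5'):
    im=cv2.imread('pics/'+f+'.png');hsv=cv2.cvtColor(im,cv2.COLOR_BGR2HSV)
    m=cv2.inRange(hsv,(0,150,80),(8,255,255))|cv2.inRange(hsv,(174,150,80),(180,255,255));m[:200]=0;m[260:]=0
    n,l,s,c2=cv2.connectedComponentsWithStats(m);print(f,[(list(s[i]),c2[i]) for i in range(1,n) if s[i][4]>100])
ct=cal('top');hsv=cv2.cvtColor(b,cv2.COLOR_BGR2HSV)
m=cv2.inRange(hsv,(105,130,60),(125,255,255));m[:,:225]=0;m[:,255:]=0;m[:235]=0;m[290:]=0
M=cv2.moments(m,True);v=onz(ct,(M['m10']/M['m00'],M['m01']/M['m00']),96)[:2]-ST;print('theta',np.arctan2(v@EX,v@EY))
```

```text
[-0.12518643 -0.08293994  0.51987986]
22.85 [-0.61150557 -0.37147623  0.14379107]
[239 247   3  11  21] [240.19047619 252.0952381 ]
[196 284  42  12 272] [214.25367647 289.36764706]
[441 416  13   3  23] [447.26086957 417.17391304]
[380 419  26  25 404] [394.98514851 430.30693069]
[ 317  422  167   58 1660] [396.31024096 448.43674699]
[526 425 114  16 471] [594.49681529 432.76008493]
[ 255  426   50   54 1529] [276.15696534 456.3086985 ]
w3 [([np.int32(301), np.int32(220), np.int32(32), np.int32(29), np.int32(891)], array([316.69135802, 233.66554433]))]
w5 [([np.int32(300), np.int32(223), np.int32(32), np.int32(29), np.int32(890)], array([315.68089888, 236.59325843]))]
theta 1.5538910628868523
```

View pics/z5.png

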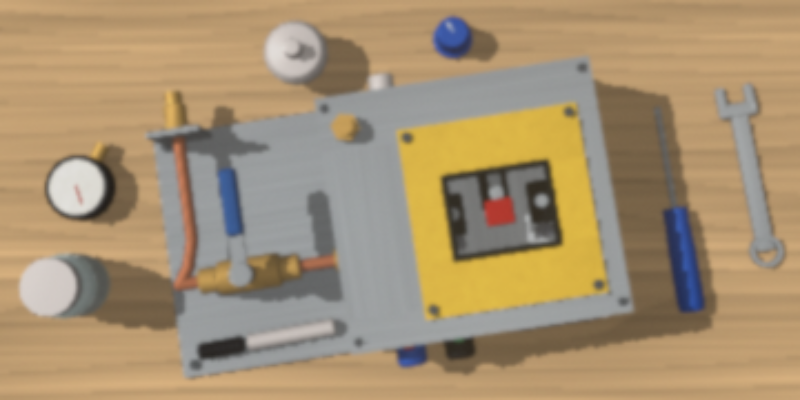

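View pics/s4.png

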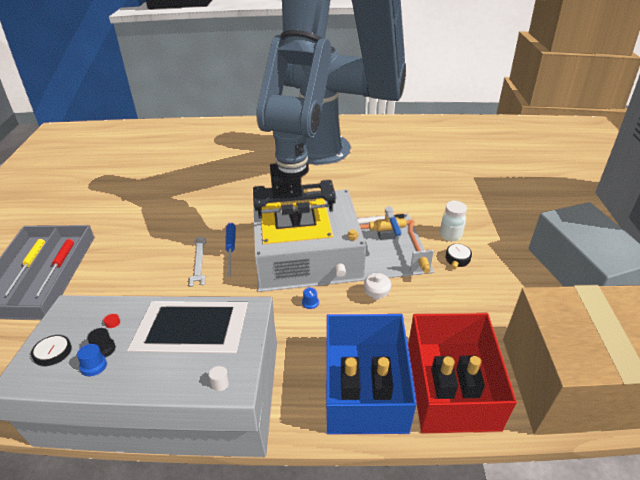

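The handle is still closed and the red pad looks the same in the top view as at the start. The only changes in that view are the handle and the robot. Handing in.

Run:
```python
from h import *
b=cv2.imread('pics/t5.png');a=cv2.imread('pics/top0.png')
for im in(a,b):
    h=cv2.cvtColor(im,cv2.COLOR_BGR2HSV);m=cv2.inRange(h,(0,150,80),(8,255,255));m[:250]=0;m[280:]=0;m[:,:340]=0;m[:,380:]=0
    M=cv2.moments(m,True);print(M['m00'],M['m10']/M['m00'],M['m01']/M['m00'])
print(env.hand_in(),env.get_time())
```

```text
124.0 359.1693548387097 264.75
124.0 359.1693548387097 264.75
the job is handed in; nothing more can be done
the job is handed in; nothing more can be done
```

The supply is shut off and the pressure vented. I handed the job in about 23 s after the start, well inside the 58 s limit; no verdict was reported.

- **Supply handle:** I pushed the blue handle clockwise with closed fingers until it hit its stop. The top camera put it at about 1.55–1.56 rad, and the last check after venting still read about 1.55 rad.
- **Vent lever:** I then pressed the red lever through the window and held it on its stop for about 2.9 s at roughly 8 N. The tip stopped about 2 mm higher than the stated pressed height, which fits the tilted pad. After release, the pad looked identical to the start in the top view.
- **Guard and loose things:** I felt no unexpected forces going in or out of the window, though I have no direct reading of force on the guard. The top view showed no change other than the handle and the robot.
- **Disagreement:** The wrist and top cameras differed by about 2 mm on the window centre, so I aimed at the pad as the wrist camera saw it.

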